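Sanitise the cranked spatula and lay it in the empty rest

TASK

Take the cranked spatula out of its rest by the handle and dip it in the steel pot of the small bench sanitiser, with the whole blade below the pot's rim, for about two seconds. Then, handling it gently, lower it, without dropping it, into both forks of the other, empty rest and let go, so that it lies level there with its blade hanging outside the forks. Do not push hard on the pot, and leave everything else on the bench standing where it is.

Things in the scene. Friction and masses are not known exactly. Their poses are not given: they have to be found in the camera images.
- spatula: Cranked spatula, loose, ~140 g: level black handle 150 x 16 x 16 mm with a steel shank (8 mm dia) dropping from one end to a flat blade. Origin: centre of the handle's underside. x along the handle to the shank end, y across it, z up; shank and blade at x = +69 mm; centre of mass at x about +12 mm. Starts level in both forks of rest_a, shank outside at that rest's +x end.
- spatula_grip (a point): Centre of the spatula's handle (middle of its length, width and height: 8 mm above the underside), the place to grip it from above: between the two forks, jaws closing across the 16 mm width.
- spatula_tip (a point): Centre of the lower end of the spatula's steel blade (24 mm wide along the spatula's y, 4 mm thick, 40 mm long, hanging straight down), 120 mm below the handle's underside and 69 mm along x from the handle's middle.
- sanitiser: Small bench sanitiser, fixed: a low white housing (x -92 to +58 mm with a grey panel at its -x side, 120 mm along y, 35 mm high) carrying an open round upright steel pot on the origin's axis: 72 mm outside, 64 mm inside diameter, rim 110 mm and inner floor 40 mm above the bench. Origin: on the bench under the pot's centre, z up.
- sanitiser_rim (a point): Centre of the mouth of the sanitiser's pot, level with its rim.
- rest_a: Rest in which the spatula starts, fixed: dark base plate 140 x 70 x 10 mm with two upright aluminium forks at x = +45 and -45 mm, each 10 mm thick along x. Origin: centre of the base's underside; x along the line through both forks, z up. The two rests are alike and may stand on either side.
- rest_a_seat (a point): Midway between the forks of rest_a, at the height of the notch floors, 150 mm above the bench. Each fork's notch is flat-bottomed, 25 mm wide (along y); its tines rise 21 mm straight, then flare outwards to about 185 mm above the bench, where the mouth is about 50 mm wide.
- rest_b: The other rest, empty at the start and fixed to the bench; shape, size and axes the same as rest_a. The spatula must end in it, either way round.
- rest_b_seat (a point): Midway between the forks of rest_b, at the height of the notch floors. The spatula's origin comes to lie within a few mm of it when laid in centrally.
- beaker: Bystander: open glass beaker, loose, 76 mm diameter, 90 mm high, standing on the bare bench. Origin: centre of its underside.
- amber_jar: Bystander: closed amber glass jar, loose, 60 mm diameter, 75 mm high. Origin: centre of its underside.
- dishes: Bystander: stack of three shut dishes, loose, 92 mm diameter, 47 mm high. Origin: centre of its underside.
- flask: Bystander: conical glass flask, loose, 82 mm diameter at the foot, 110 mm high. Origin: centre of its underside.
- tip_box: Bystander: shut pipette-tip box with a flat lid, loose, 88 x 123 x 57 mm. Origin: centre of its underside.
Not all that is in view belongs to the job. Several things have the shape of the spatula; the one meant has the colours described above.

How it is judged:
On the way, in this order (a step that is already met when the one before it is completed fails the run):
1. the gripped spatula's whole blade is inside the sanitiser's pot, below the rim, for 1.2 s (horizontal distance between spatula_tip and sanitiser_rim below 0.032 m and z of spatula_tip in the frame of sanitiser_rim below -0.038 m and angle between spatula's own z axis and vertical below 0.5 rad and contact force between the fingers and spatula above 0.5 N), for 1.2 s.
2. the spatula is still gripped when it comes down into the forks of the empty rest (not dropped) (z of spatula in the frame of rest_b_seat between -0.006 and 0.012 m and horizontal distance between spatula and rest_b_seat below 0.03 m and angle between the x axis of spatula and the x axis of rest_b, either way round below 0.25 rad and contact force between the fingers and spatula above 0.5 N), for 0.04 s.
At the end, for the whole second after the job is handed in: The spatula lies released and at rest in both forks of rest_b, either way round: its origin within 4 mm in height and 28 mm horizontally of the seat point, its handle along the line of the forks (within 0.25 rad) and level (within 0.12 rad), with the blade hanging down outside the forks (z of spatula in the frame of rest_b_seat between -0.004 and 0.004 m and horizontal distance between spatula and rest_b_seat below 0.028 m and angle between the x axis of spatula and the x axis of rest_b, either way round below 0.25 rad and angle between spatula's own z axis and vertical below 0.12 rad and linear speed of spatula below 0.02 m/s and angular speed of spatula below 0.2 rad/s); the robot touches nothing.
It fails at once if the spatula is pushed hard (over 25 N) against the sanitiser (contact force between spatula and sanitiser above 25 N).
It fails at once if a bystander is moved by more than 30 mm or knocked over (distance of any of beaker, amber_jar, dishes, flask, tip_box from where it was at the start of the episode above 0.03 m or angle between any of beaker, amber_jar, flask, dishes's own z axis and vertical above 0.6 rad).
It also fails if it takes over 51 s, if anything falls off the work surface, if the arm or the gripper's body presses on something with over 40 N, if the wrist force passes 120 N, or if a joint passes its speed limit or range.

ROBOT

A 7-joint arm with a two-finger parallel gripper is mounted at the origin on the work surface. World frame = base frame: x ahead of the robot, y to its left, z up, the work surface at z = 0. Lengths are in m, angles in rad, forces in N, time in s.
With the tool pointing down it reaches from about 0.425 to 0.925 m from the base axis. Payload 6.8 kg.
Tool frame: the origin (TCP) lies on the mounting face of the last link; the fingertips stand 173 mm ahead of it and the grasp point (between the pads) lies 155 mm ahead of it; y points along the fingers, x is the direction in which the jaws open and shut, and the axes are right-handed (so a half turn about y gives the same grasp; the last joint's range is limited). The gripper opens to 85 mm and grips with 20 to 120 N. Pads are 22 mm wide; open, the fingers measure 114 mm over their backs; the gripper's body (76 mm by 85 mm) begins 54 mm behind the grasp point. The pads swing forward as they close: fully open they stand 13 mm farther back than shut.
Start: joints at [1.079, 0.477, 0.022, 1.555, -0.011, 1.109, -0.083], TCP at [0.253, -0.626, 0.405] pointing down, gripper open.
Joint ranges: [-2.96, 2.96], [-0.34, 2.1], [-1.41, 1.46], [0.24, 2.44], [-1.37, 4.51], [0.17, 1.92], [-2.96, 2.96]. Speed limits (rad/s): [2.39, 2.39, 3.14, 3.14, 3.14, 3.14, 3.14].

INTERFACE

Orientations are given as a rotation vector (axis times angle).
In Python, from bench import r gives the robot as it stands.
- The arm moves only by the tool step_arm, never from a script. Its arguments are lists of equal length, an entry for each row: "xyz": the shift along the tool's x, y, z scaled (see below), a list of three; "rotation": the turn, a rotation vector about the tool's x, y, z scaled (see below), a list of three. A call has 1 to 20 rows; each row is the pose to reach, as a shift and turn from the pose measured when the call began, along the tool's axes at that moment; what a row does not reach only later rows make up. The controller multiplies each number of a shift by 30 cm and each number of a turn by 90 degrees. A row lasts 1/8 s, in which the tool goes at most 62.5 mm and 10.7 degrees, less where a joint would pass 70% of its speed; a pose out of reach is approached as far as the arm can. A call with a number of a shift or a turn outside -1 to 1 is refused whole. A call with a gripper value outside its range is refused whole. "grip" is the closure, from 0 (fully open) to 1 (shut), set as the call begins (left out, the last holds). The fingers move at their own pace and stop on an object; "force" is the grip in N (left out, the last holds). Time passes only in rows, so rows that repeat a pose let the fingers close. It gives the time, the measured TCP pose, the force and the opening at its end, in the units of the state.
- r.get_obs(): the state, without advancing time (a new reading comes with each control period).
- r.grab_frame(name): name is "scene" or "top"; returns a dict with "pixels" (420x560x3 uint8, red, green, blue), "fx", "fy", "cx", "cy" (pixels), "position" and "attitude" of the camera in the world. Camera axes: x right, y down, z forward; pixel columns grow to the right and rows downward; lengths in m; the calibration is good to about 2 mm. A picture is of the moment at which its call begins. There is no depth.
- r.hand_in(): hands the job in, once; it reports no verdict.
The state is a dict: "clock": time; "joints": joint angles; "qvel": joint speeds; "tau": joint torques, N m; "tcp_pos": TCP position; "orientation": TCP orientation; "contact_force": force on the tool from outside, world axes, zero at the start; "moment": the same for the moment, N m; "grip_width": finger opening in m.
Only numpy, scipy, OpenCV 4.12 (cv2) and the standard library are available. Lean on these libraries where they do the work, as an engineer would, in place of code of your own. Each camera call takes 0.05 s, during which the arm holds its last target.

## Working session

There is one attempt and no reset: what is moved stays moved. The work goes in short steps, Python scripts to look and compute and a tool call to move; the robot and the scene stay as the last step left them, time stands still between calls to the robot, and variables do not carry over. Pictures are saved under pics/ and viewed, and the job is handed in when it is done.

Besides the shell and the picture viewer there is one more tool, called after "Emit:" by a JSON object that holds its "method" and its "body". step_arm: Moves the arm, as the interface text tells. Its arguments: {"type":"object","properties":{"xyz":{"type":"array"},"rotation":{"type":"array"},"grip":{"type":"number"},"force":{"type":"number"}},"required":["xyz","rotation"]}

```bash
mkdir -p pics; ls; python3 - <<'E'
from bench import r
import cv2
o=r.get_obs(); print(o)
for n in ("scene","top"):
    f=r.grab_frame(n); cv2.imwrite(f"pics/{n}0.png",cv2.cvtColor(f["pixels"],cv2.COLOR_RGB2BGR))
    print(n,{k:v for k,v in f.items() if k!="pixels"})
E
```

```text
pics
{'clock': 0.0, 'joints': array([ 1.07888958,  0.47777139,  0.02231675,  1.55644618, -0.01149098,
        1.10928025, -0.08305539]), 'qvel': array([ 3.25404022e-04,  9.36015347e-04, -6.46789889e-04,  6.63435576e-05,
       -1.04801626e-03,  9.67388114e-04,  2.09061306e-05]), 'tau': array([-9.73539718e-04, -5.96460772e+01,  1.60763741e+00, -2.81199574e+01,
        1.24432016e-02,  9.40080383e-03,  2.78248336e-05]), 'tcp_pos': array([ 0.2526712 , -0.62562839,  0.40374646]), 'orientation': array([-1.36580199,  0.92308189, -0.92054108]), 'contact_force': array([ 0.43559571, -0.25424417,  0.38586517]), 'moment': array([0.02911983, 0.05522912, 0.0131776 ]), 'grip_width': 0.08530140873818419}
scene {'fx': 386.1305248426409, 'fy': 386.1305248426409, 'cx': 281.79918051925756, 'cy': 216.6791838075075, 'position': array([ 1.22890234, -0.42695519,  0.93974955]), 'attitude': array([-2.10678502, -1.21738163,  0.47645017])}
top {'fx': 469.288838504217, 'fy': 469.288838504217, 'cx': 274.7648811839726, 'cy': 210.93824634229406, 'position': array([ 0.41355726, -0.01611384,  1.2419071 ]), 'attitude': array([-2.15409489,  2.16276807, -0.09896339])}
```

View pics/scene0.png

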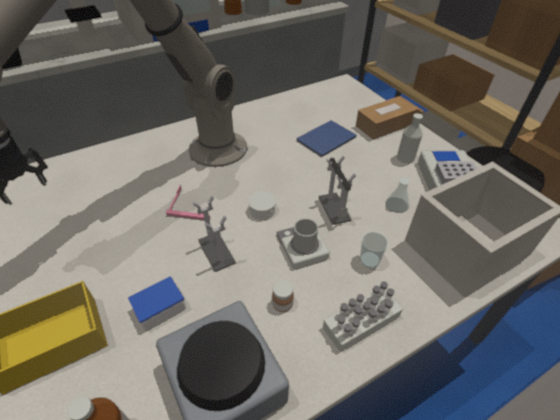

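View pics/top0.png

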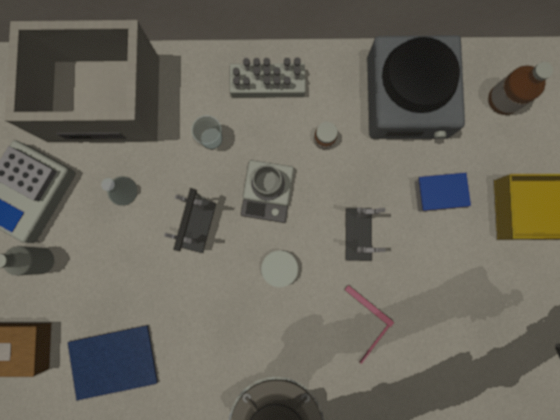

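```bash
python3 - <<'E'
from bench import r
from scipy.spatial.transform import Rotation as R
o=r.get_obs(); print(R.from_rotvec(o['orientation']).as_matrix().round(3))
E
```

```text
[[ 0.374 -0.001  0.927]
 [-0.927  0.002  0.374]
 [-0.002 -1.    -0.   ]]
```

```bash
python3 - <<'E'
import cv2, numpy as np
s=cv2.imread('pics/scene0.png');t=cv2.imread('pics/top0.png')
a=cv2.resize(s[140:290,180:400],None,fx=3.5,fy=3.5,interpolation=cv2.INTER_CUBIC)
b=cv2.resize(t[150:290,160:300],None,fx=4.2,fy=4.2,interpolation=cv2.INTER_CUBIC)
c=cv2.resize(t[190:280,330:410],None,fx=6,fy=6,interpolation=cv2.INTER_CUBIC)
for n,i in zip('abc',(a,b,c)): cv2.imwrite(f'pics/crop_{n}.png',cv2.convertScaleAbs(i,alpha=1.7,beta=20)); print(i.shape)
E
```

```text
(525, 770, 3)
(588, 588, 3)
(540, 480, 3)
```

View pics/crop_a.png

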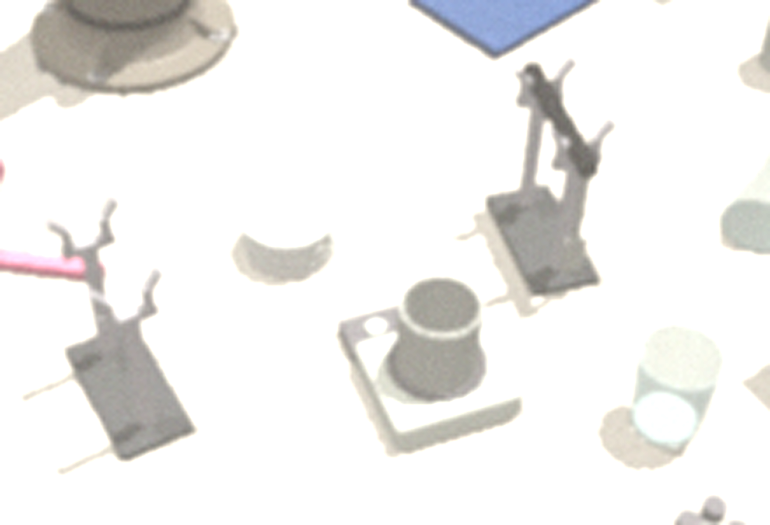

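View pics/crop_b.png

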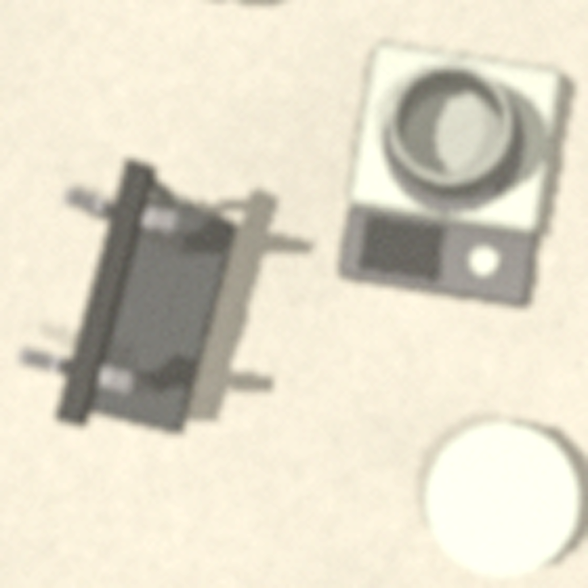

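View pics/crop_c.png

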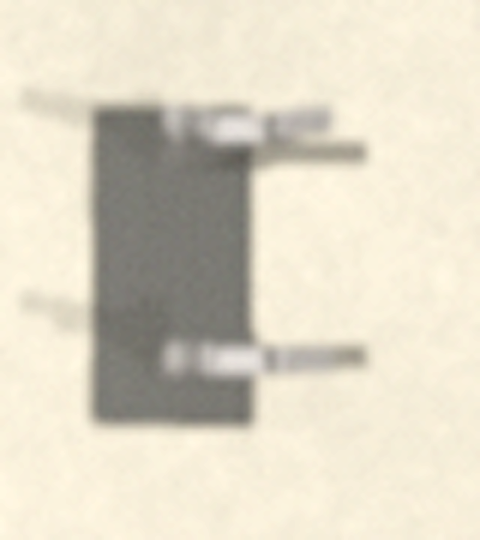

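```bash
python3 - <<'E'
import cv2, numpy as np
s=cv2.imread('pics/scene0.png');t=cv2.imread('pics/top0.png')
a=cv2.resize(s[150:230,305:365],None,fx=7,fy=7,interpolation=cv2.INTER_CUBIC)
b=cv2.resize(t[180:260,165:235],None,fx=7,fy=7,interpolation=cv2.INTER_CUBIC)[:560,:380]
i=np.hstack([a,b]); cv2.imwrite(f'pics/crop_d.png',cv2.convertScaleAbs(i,alpha=1.6,beta=10)); print(i.shape)
E
```

```text
(560, 800, 3)
```

View pics/crop_d.png

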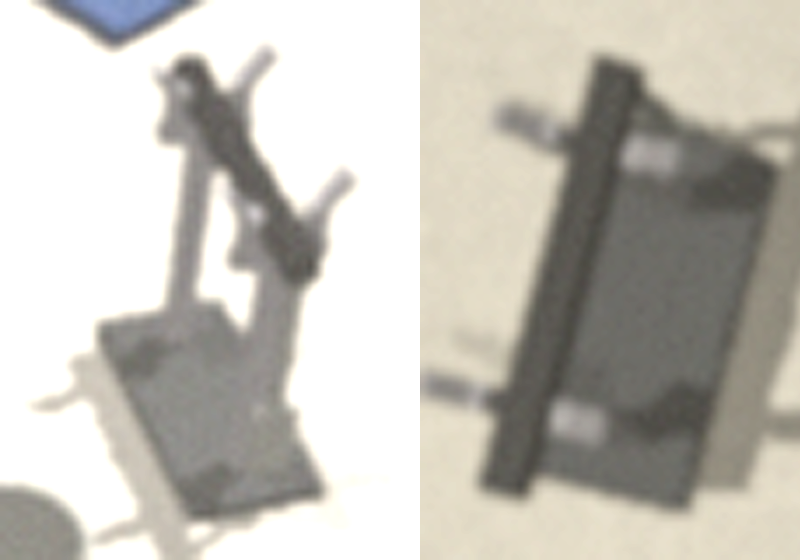

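```bash
cat > h.py <<'E'
import numpy as np, cv2
from scipy.spatial.transform import Rotation as R
CAM={'scene':(386.1305248426409,281.79918051925756,216.6791838075075,[1.22890234,-0.42695519,0.93974955],[-2.10678502,-1.21738163,0.47645017]),
'top':(469.288838504217,274.7648811839726,210.93824634229406,[0.41355726,-0.01611384,1.2419071],[-2.15409489,2.16276807,-0.09896339])}
def ray(c,uv,z):
    f,cx,cy,p,a=CAM[c]; uv=np.atleast_2d(np.float64(uv))
    d=np.c_[(uv[:,0]-cx)/f,(uv[:,1]-cy)/f,np.ones(len(uv))]@R.from_rotvec(a).as_matrix().T
    p=np.array(p); return p+d*((z-p[2])/d[:,2])[:,None]
def proj(c,P):
    f,cx,cy,p,a=CAM[c]; q=(np.atleast_2d(P)-np.array(p))@R.from_rotvec(a).as_matrix()
    return q[:,:2]/q[:,2:]*f+[cx,cy]
E
python3 - <<'E'
from h import *
t=cv2.imread('pics/top0.png')
g=cv2.cvtColor(t,cv2.COLOR_BGR2GRAY)
print(g[190:250:6,172:215:2])
print('b');print(g[204:264:6,340:395:3])
E
```

```text
[[128 126 125 128 129 128 129 130 116  58  47  49  77 124 130 130 129 127
  128 130 127 128]
 [127 123  97  79  87  96 114 114  68  47  48  44  63  53  66 103 116 124
  125 129 125 125]
 [131 129 130 129 128 118 104  63  48  49  44  91  96  92  91  70  62  59
   55  48  54  82]
 [130 128 129 130 129 128  94  49  49  42  48  60  59  56  57  54  47  44
   44  43  45  51]
 [130 128 130 129 130 101  53  50  46  46  62  59  62  62  61  61  61  62
   61  62  55  74]
 [130 132 130 131 114  56  49  48  41  59  61  62  60  62  59  60  61  62
   61  58  72  82]
 [126 128 130 122  64  50  48  41  58  62  62  62  61  59  61  61  60  61
   55  63  82  81]
 [128 124 114  68  50  50  38  52  57  57  60  60  61  60  62  60  61  60
   63  81  84  83]
 [116  85  54  52  50  44  89  92  80  73  55  54  51  46  44  43  43  50
   80  81  83  90]
 [132  96  49  53  45  47  61  62  65  63  61  60  59  62  62  61  55  75
   83  81  88 122]]
b
[[125 127 127 126 125 124 128 126 126 127 128 127 126 130 127 127 128 131
  129]
 [122 117  61  55  55  53  94  80  97 116 117 103  93  93  91 115 130 131
  129]
 [128 129  64  60  59  57  62  59  57  50  43  81  90  95  93  92  91 119
  130]
 [133 126  65  62  61  60  60  60  61  59  59 129 130 132 131 132 130 130
  131]
 [130 131  67  62  62  61  60  61  60  62  61 128 130 132 130 132 130 131
  132]
 [131 134  68  61  62  59  60  59  60  61  59 129 128 130 131 127 130 132
  132]
 [118 123  64  61  60  58  58  61  60  58  57 129 131 129 129 129 128 130
  130]
 [128 128  66  57  55  55  68  66  69  63  62 114 128 127 126 126 124 127
  128]
 [130 129  65  61  62  58  71  64  78  89  90 114 113 116 116 119 125 126
  128]
 [130 128  64  60  61  60  58  58  59  59  58 122 127 127 125 126 129 128
  128]]
```

```bash
python3 - <<'E'
from h import *
t=cv2.imread('pics/top0.png'); v=t.copy()
g=cv2.cvtColor(t,cv2.COLOR_BGR2GRAY)
def big(m,roi):
    M=np.zeros_like(m); x0,x1,y0,y1=roi; M[y0:y1,x0:x1]=m[y0:y1,x0:x1]
    n,l,s,c=cv2.connectedComponentsWithStats(M); i=1+s[1:,4].argmax(); return np.uint8(l==i)*255
def rect(m):
    c=max(cv2.findContours(m,cv2.RETR_EXTERNAL,cv2.CHAIN_APPROX_NONE)[0],key=cv2.contourArea)
    return cv2.minAreaRect(c)
m=np.uint8(g<54)*255
m=big(cv2.morphologyEx(m,cv2.MORPH_OPEN,np.ones((4,4))),(165,203,180,262))
# trim
ra=rect(m); print('handle',ra,m.sum()/255)
b=cv2.boxPoints(ra); P=ray('top',b,.158); print(P.round(4),np.linalg.norm(P-np.roll(P,1,0),axis=1)); print('c',ray('top',ra[0],.158))
cv2.polylines(v,[np.int32(b.round())],1,(0,0,255))
# rest b base
m=np.uint8(g<75)*255; m=big(m,(335,400,200,270)); m=cv2.morphologyEx(m,cv2.MORPH_OPEN,np.ones((9,9)))
rb=rect(m); b=cv2.boxPoints(rb);P=ray('top',b,.01);print('restb',rb,P.round(4),np.linalg.norm(P-np.roll(P,1,0),axis=1),'c',ray('top',rb[0],.01))
cv2.polylines(v,[np.int32(b.round())],1,(0,0,255))
# pot
roi=cv2.GaussianBlur(g,(3,3),0)
print(g[164:200:3,244:296:2])
cv2.imwrite('pics/m0.png',cv2.resize(v[150:290,150:420],None,fx=2.9,fy=2.9))
# rest_a base corners approx visible, right side
E
```

```text
handle ((186.64227294921875, 220.17359924316406), (7.905543804168701, 60.68744659423828), 15.124006271362305) 391.0
[[0.4447 0.2323 0.158 ]
 [0.5814 0.1978 0.158 ]
 [0.5764 0.1798 0.158 ]
 [0.4399 0.2145 0.158 ]] [0.01842551 0.14096936 0.01866774 0.14086024]
c [[0.51017919 0.20618102 0.158     ]]
restb ((358.0, 233.5), (51.0, 24.0), 90.0) [[ 0.5537 -0.1843  0.01  ]
 [ 0.5533 -0.2474  0.01  ]
 [ 0.4197 -0.244   0.01  ]
 [ 0.4199 -0.1817  0.01  ]] [0.13375234 0.06306121 0.13365454 0.0623327 ] c [[ 0.48627137 -0.21436829  0.01      ]]
[[127 124 115 133 136 137 137 136 134 133 128 123 118 120 124 123 119 119
  122 121 122 126 126 127 127 131]
 [127 115 118 136 136 135 131 120 103  82  70  64  68  73  91 117 131 136
  137 134 134 132 130 127 115 113]
 [127 118 125 137 132 118 105  71  55  55  56  57  58  59  57  61  88 104
  110 127 136 137 137 135 114  83]
 [128 114 132 131 120 105  67  56  60  69  71  85 102 111 112  86  64  83
   93  82  96 120 136 134 103  85]
 [121 116 132 123 117  87  56  67  76  76  81 110 118 118 116 112  96  74
   96  73  85  88 114 129  96  82]
 [115 120 136 121 100  76  63  74  75  75 103 118 117 115 116 115 105  98
  102  69  74  87  89 107  88  93]
 [117 128 136 117  88  90  70  74  75  78 109 116 116 116 117 114 104 102
  102  62  65  88  88  90  81  99]
 [109 134 141 126  80 101  83  73  73  75 105 117 117 117 117 108 104 107
   83  55  68  88  86  84  81 117]
 [118 136 139 136  95  74  94  91  76  72  80 110 117 114 107 105 107  84
   58  56  76  87  95  86  81 116]
 [121 139 139 140 123  83  67  79  98 101  93  97 106 106 104  89  65  54
   54  64  86 102 117  88  89 124]
 [127 140 140 140 140 124  88  74  65  60  67  69  68  60  54  57  59  52
   69 100 130 137 117  81  95 130]
 [120 128 131 135 137 140 131 104  84  78  72  70  71  70  72  76  87 112
  132 142 140 137 106  82 115 130]]
```

View pics/m0.png

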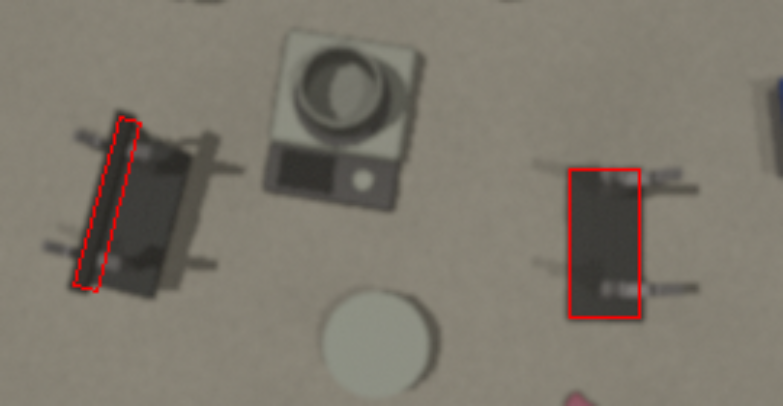

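```bash
python3 - <<'E'
from h import *
from scipy.ndimage import map_coordinates
t=cv2.imread('pics/top0.png'); g=cv2.cvtColor(t,cv2.COLOR_BGR2GRAY).astype(float)
c=np.array([186,219.5]); a=np.deg2rad(15.1)
ax=np.array([np.sin(a),-np.cos(a)]); n=np.array([np.cos(a),np.sin(a)])
def samp(P): return map_coordinates(g,[P[:,1],P[:,0]],order=1)
s=np.arange(-40,40,.5)
pr=np.mean([samp(c+s[:,None]*ax+k*n) for k in (-2,-1,0,1,2)],0)
def cross(p,x,th):
    i=np.where(np.diff(np.sign(p-th)))[0]; return [round(x[j]+(th-p[j])/(p[j+1]-p[j])*(x[1]-x[0]),2) for j in i]
e=cross(pr,s,88); print('ends',e)
lo,hi=e[0],e[-1]
ctr=[]
w=np.arange(-8,9,.25)
for k in np.arange(-24,25,2.):
    p=samp(c+k*ax+w[:,None]*n); L=cross(p,w,85)
    # right edge vs base 61: 
    R_=[x for x in cross(p,w,54)]
    ctr.append((k,L[:1],R_))
for x in ctr: print(x)
print(ray('top',[c+lo*ax,c+hi*ax],.158))
print('pot top',ray('top',[267.6,180.2],.11),'scene',ray('scene',[306,227.4],.11))
print('a base rt',ray('top',[[217.1,204.3],[203.6,252.9]],.01))
E
```

```text
ends [np.float64(-32.07), np.float64(31.88)]
(np.float64(-24.0), [np.float64(-4.9)], [np.float64(-3.51), np.float64(3.17)])
(np.float64(-22.0), [np.float64(-5.36)], [np.float64(-3.71), np.float64(2.13)])
(np.float64(-20.0), [np.float64(-7.65)], [np.float64(-5.09), np.float64(1.62)])
(np.float64(-18.0), [np.float64(-6.54)], [np.float64(-4.15), np.float64(1.58)])
(np.float64(-16.0), [np.float64(-4.98)], [np.float64(-3.41), np.float64(2.84)])
(np.float64(-14.0), [np.float64(-5.11)], [np.float64(-3.66), np.float64(3.79)])
(np.float64(-12.0), [np.float64(-5.15)], [np.float64(-3.46), np.float64(3.76), np.float64(7.02), np.float64(7.59)])
(np.float64(-10.0), [np.float64(-4.88)], [np.float64(-3.54), np.float64(3.47)])
(np.float64(-8.0), [np.float64(-4.73)], [np.float64(-3.44), np.float64(3.2)])
(np.float64(-6.0), [np.float64(-4.85)], [np.float64(-3.6), np.float64(3.25)])
(np.float64(-4.0), [np.float64(-4.77)], [np.float64(-3.49), np.float64(3.25)])
(np.float64(-2.0), [np.float64(-4.75)], [np.float64(-3.51), np.float64(3.33)])
(np.float64(0.0), [np.float64(-4.81)], [np.float64(-3.55), np.floa
[... 495 characters left out ...]
0), [np.float64(-4.67)], [np.float64(-3.35), np.float64(3.41)])
(np.float64(16.0), [np.float64(-5.02)], [np.float64(-3.56), np.float64(3.54)])
(np.float64(18.0), [np.float64(-7.95)], [np.float64(-4.65), np.float64(2.02)])
(np.float64(20.0), [np.float64(-7.32)], [np.float64(-4.58), np.float64(1.78)])
(np.float64(22.0), [np.float64(-5.1)], [np.float64(-3.59), np.float64(2.2)])
(np.float64(24.0), [np.float64(-4.75)], [np.float64(-3.46), np.float64(2.91)])
[[0.4400355  0.22583081 0.158     ]
 [0.58403736 0.18944218 0.158     ]]
pot top [[0.61162379 0.01918887 0.11      ]] scene [[0.6188068  0.01849851 0.11      ]]
a base rt [[0.56522665 0.15628272 0.01      ]
 [0.43704018 0.19045827 0.01      ]]
```

```bash
python3 - <<'E'
from h import *
t=cv2.imread('pics/top0.png'); s=cv2.imread('pics/scene0.png'); g=cv2.cvtColor(t,cv2.COLOR_BGR2GRAY).astype(float)
def cr(p,o,th=94):
    i=np.where(np.diff(np.sign(p-th)))[0]; return [o+j+(th-p[j])/(p[j+1]-p[j]) for j in i]
for y in (222,230,240,255,258): x=cr(g[y,335:385],335); print('row',y,np.round(x,2))
for x in (350,353,368): print('col',x,np.round(cr(g[198:270,x],198),2))
C=ray('top',[358.5,233.8],.01)[0]; print(C)
E=[]
def circ(c,r,z,n=40): a=np.linspace(0,2*np.pi,n); return np.c_[c[0]+r*np.cos(a),c[1]+r*np.sin(a),np.full(n,z)]
def draw(img,cam,rim,off,k):
    v=cv2.convertScaleAbs(img,alpha=1.5,beta=10)
    v=cv2.resize(v[off[1]:off[3],off[0]:off[2]],None,fx=k,fy=k,interpolation=cv2.INTER_CUBIC)
    f=lambda P:np.int32(((proj(cam,P)-off[:2]+.5)*k-.5).round())
    for r in (.036,): cv2.polylines(v,[f(circ(rim,r,.11))],1,(0,0,255))
    return v
rim=(.615,.019)
a=draw(t,'top',rim,(235,150,305,230),5); b=draw(s,'scene',rim,(270,200,340,280),5)
cv2.imwrite('pics/pot.png',np.hstack([a,b]))
# rest b outline
def rb(cam,img,off,k,c,yaw):
    v=cv2.convertScaleAbs(img,alpha=1.5,beta=10)
    v=cv2.resize(v[off[1]:off[3],off[0]:off[2]],None,fx=k,fy=k,interpolation=cv2.INTER_CUBIC)
    f=lambda P:np.int32(((proj(cam,P)-off[:2]+.5)*k-.5).round())
    T=lambda L:np.array([[c[0]+np.cos(yaw)*x-np.sin(yaw)*y,c[1]+np.sin(yaw)*x+np.cos(yaw)*y,z] for x,y,z in L])
    cv2.polylines(v,[f(T([(70,35,10),(70,-35,10),(-70,-35,10),(-70,35,10)])*1 if 0 else T([(.07,.035,.01),(.07,-.035,.01),(-.07,-.035,.01),(-.07,.035,.01)]))],1,(0,0,255))
    for X in (.045,-.045): cv2.polylines(v,[f(T([(X,-.025,.185),(X,-.0125,.171),(X,-.0125,.15),(X,.0125,.15),(X,.0125,.171),(X,.025,.185)]))],0,(0,0,255))
    return v
y=np.deg2rad(-1.4)
cv2.imwrite('pics/rb.png',np.hstack([rb('top',t,(335,190,405,270),5,C,y),rb('scene',s,(185,190,245,270),5,C,y)]))
E
```

```text
row 222 [344.73 371.38]
row 230 [345.07 371.42]
row 240 [344.86 371.37]
row 255 [344.77 371.85]
row 258 [344.78 371.81]
col 350 [206.92 260.34]
col 353 [206.81 260.31]
col 368 [207.69 208.33 213.1  247.48 251.78 260.59]
[ 0.4854798  -0.21565689  0.01      ]
```

View pics/pot.png

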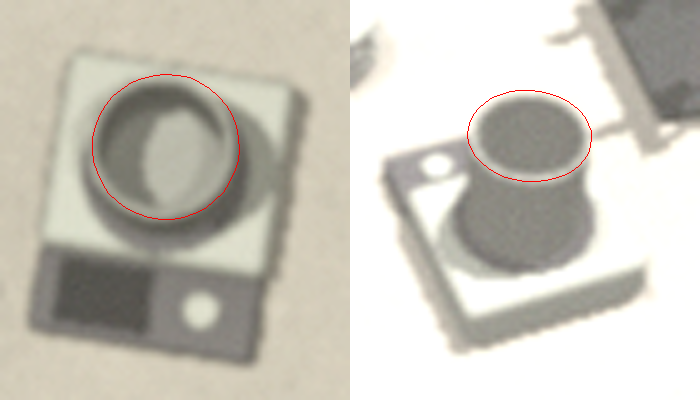

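View pics/rb.png

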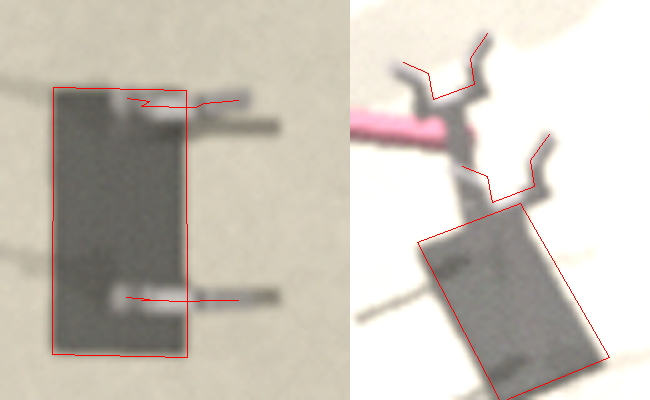

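The black-handled spatula stands in the left rest (top pixels 193,188 to 177,250), with its shank at the end away from the robot. The pink one lying on the bench (top about 370,320) is the wrong colour, so it is a decoy. The empty rest, rest_b, is at top (358,234), and the pot rim is at top (267.5,180).

```bash
cat > plan.py <<'E'
import sys,numpy as np
from bench import r
from scipy.spatial.transform import Rotation as R
# usage: plan.py x y z yaw(deg of tool x) : TCP targets
x,y,z,yaw=map(float,sys.argv[1:5]); yaw=np.deg2rad(yaw)
o=r.get_obs(); M=R.from_rotvec(o['orientation']); c,s=np.cos(yaw),np.sin(yaw)
T=R.from_matrix(np.array([[c,s,0],[0,0,-1],[-s,c,0]]).T)
d=M.inv().apply(np.array([x,y,z])-o['tcp_pos'])
print('t',round(o['clock'],2),'tcp',o['tcp_pos'].round(4),'yawx',np.rad2deg(np.arctan2(M.as_matrix()[1,0],M.as_matrix()[0,0])).round(2),'w',round(o['grip_width'],4),'F',o['contact_force'].round(2),'q',o['joints'].round(2))
print('xyz',(d/.3).round(4),'rot',((M.inv()*T).as_rotvec()/(np.pi/2)).round(4),'rows>=',np.ceil(np.linalg.norm(d)/.0625))
E
python3 plan.py .44 -.39 .42 -75
```

```text
t 0.1 tcp [ 0.2527 -0.6256  0.4038] yawx -68.01 w 0.0854 F [ 0.41  0.74 -0.37] q [ 1.08  0.48  0.02  1.56 -0.01  1.11 -0.08]
xyz [-0.4946 -0.0533  0.8731] rot [ 0.0002  0.0777 -0.0011] rows>= 5.0
```

Emit:
{"method": "step_arm", "body": {"xyz": [[-0.49,-0.05,0.87],[-0.49,-0.05,0.87],[-0.49,-0.05,0.87],[-0.49,-0.05,0.87],[-0.49,-0.05,0.87],[-0.49,-0.05,0.87]], "rotation": [[0,0.08,0],[0,0.08,0],[0,0.08,0],[0,0.08,0],[0,0.08,0],[0,0.08,0]], "grip": 0, "force": 40}}

```text
clock: 0.85
tcp_pos: [0.4431, -0.3872, 0.419]
orientation: [-1.32, 1.011, -1.008]
contact_force: [-0.3, -0.6, 0.4]
grip_width: 0.0852
```

```bash
python3 plan.py .54 -.12 .43 -85
```

```text
t 0.85 tcp [ 0.4431 -0.3872  0.419 ] yawx -74.71 w 0.0852 F [-0.27 -0.63  0.36] q [ 0.66  0.32 -0.06  1.75  0.02  1.07 -0.71]
xyz [-0.7739 -0.0335  0.5466] rot [-0.0007  0.1144 -0.0021] rows>= 5.0
```

Emit:
{"method": "step_arm", "body": {"xyz": [[-0.77,-0.03,0.55],[-0.77,-0.03,0.55],[-0.77,-0.03,0.55],[-0.77,-0.03,0.55],[-0.77,-0.03,0.55],[-0.77,-0.03,0.55]], "rotation": [[0,0.114,0],[0,0.114,0],[0,0.114,0],[0,0.114,0],[0,0.114,0],[0,0.114,0]]}}

```text
clock: 1.6
tcp_pos: [0.5421, -0.1179, 0.4288]
orientation: [-1.248, 1.142, -1.137]
contact_force: [-0.8, -0.4, 0.4]
grip_width: 0.0855
```

```bash
python3 plan.py .53 .12 .42 -104.5
```

```text
t 1.6 tcp [ 0.5421 -0.1179  0.4288] yawx -84.66 w 0.0855 F [-0.75 -0.39  0.38] q [ 0.25  0.27 -0.17  1.81  0.05  1.07 -1.42]
xyz [-0.7931  0.0331  0.0336] rot [-2.000e-04  2.205e-01 -3.100e-03] rows>= 4.0
```

Emit:
{"method": "step_arm", "body": {"xyz": [[-0.79,0.03,0.034],[-0.79,0.03,0.034],[-0.79,0.03,0.034],[-0.79,0.03,0.034],[-0.79,0.03,0.034],[-0.79,0.03,0.034]], "rotation": [[0,0.22,0],[0,0.22,0],[0,0.22,0],[0,0.22,0],[0,0.22,0],[0,0.22,0]]}}

```text
clock: 2.35
tcp_pos: [0.5306, 0.1169, 0.4205]
orientation: [-1.076, 1.396, -1.391]
contact_force: [-0.1, -0.5, -0.2]
grip_width: 0.0855
```

```bash
python3 plan.py .512 .209 .41 -104.5
```

```text
t 2.35 tcp [0.5306 0.1169 0.4205] yawx -104.58 w 0.0855 F [-0.1  -0.48 -0.19] q [-0.12  0.26 -0.26  1.84  0.07  1.05 -2.22]
xyz [-0.2814  0.036  -0.1371] rot [ 0.0005 -0.0009 -0.002 ] rows>= 2.0
```

Emit:
{"method": "step_arm", "body": {"xyz": [[-0.28,0.036,-0.137],[-0.28,0.036,-0.137],[-0.28,0.036,-0.137],[-0.28,0.036,-0.137]], "rotation": [[0,0,0],[0,0,0],[0,0,0],[0,0,0]]}}

```text
clock: 2.85
tcp_pos: [0.5129, 0.2058, 0.4099]
orientation: [-1.074, 1.398, -1.396]
contact_force: [0.3, -1.4, -0.1]
grip_width: 0.0852
```

```bash
python3 plan.py .512 .209 .313 -104.5; python3 - <<'E'
from bench import r
import cv2,numpy as np
a=r.grab_frame("scene")["pixels"][60:230,240:400];b=r.grab_frame("top")["pixels"][140:310,110:270]
cv2.imwrite("pics/p1.png",cv2.convertScaleAbs(cv2.resize(np.hstack([a,b])[:,:,::-1],None,fx=2.5,fy=2.5,interpolation=cv2.INTER_CUBIC),alpha=1.5))
E
```

```text
t 2.85 tcp [0.5129 0.2058 0.4099] yawx -104.82 w 0.0852 F [ 0.29 -1.37 -0.13] q [-0.25  0.29 -0.3   1.83  0.1   1.04 -2.41]
xyz [-0.0091  0.3229 -0.0057] rot [ 0.0002 -0.0035 -0.0011] rows>= 2.0
```

View pics/p1.png

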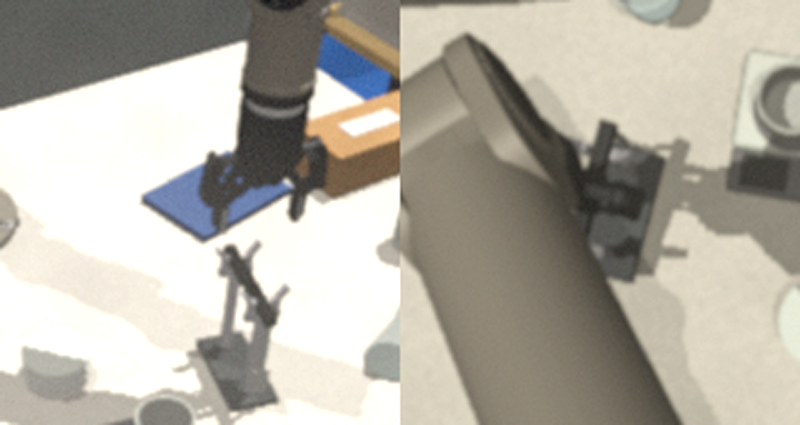

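The open gripper hangs over the middle of the handle (scene crop 255,215; handle 230,250 to 268,318), with a finger on either side. I'm descending now.

Emit:
{"method": "step_arm", "body": {"xyz": [[-0.009,0.08,-0.006],[-0.009,0.16,-0.006],[-0.009,0.24,-0.006],[-0.009,0.3,-0.006],[-0.009,0.32,-0.006],[-0.009,0.32,-0.006],[-0.009,0.32,-0.006]], "rotation": [[0,-0.003,0],[0,-0.003,0],[0,-0.003,0],[0,-0.003,0],[0,-0.003,0],[0,-0.003,0],[0,-0.003,0]]}}

```text
clock: 3.82
tcp_pos: [0.5122, 0.2095, 0.3149]
orientation: [-1.075, 1.394, -1.392]
contact_force: [0.0, 0.8, -0.4]
grip_width: 0.0855
```

```bash
python3 plan.py .512 .209 .313 -104.5; python3 - <<'E'
from bench import r
import cv2,numpy as np
a=r.grab_frame("scene")["pixels"][110:230,280:400]
cv2.imwrite("pics/p2.png",cv2.convertScaleAbs(cv2.resize(a[:,:,::-1],None,fx=4.5,fy=4.5,interpolation=cv2.INTER_CUBIC),alpha=1.5))
E
```

```text
t 3.83 tcp [0.5122 0.2095 0.3149] yawx -104.56 w 0.0855 F [ 0.01  0.8  -0.4 ] q [-0.27  0.4  -0.29  1.92  0.15  0.84 -2.46]
xyz [ 0.0017  0.0063 -0.0003] rot [-0.0006 -0.0006 -0.002 ] rows>= 1.0
```

View pics/p2.png

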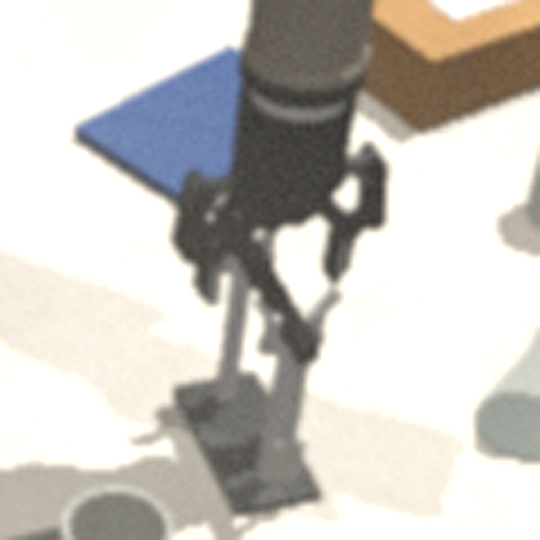

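The fingers straddle the handle between the forks (crop 205,290 and 335,270). I'm closing on it.

Emit:
{"method": "step_arm", "body": {"xyz": [[0,0.006,0],[0,0.006,0],[0,0.006,0],[0,0.006,0],[0,0.006,0],[0,0.006,0],[0,0.006,0],[0,0.006,0]], "rotation": [[0,0,0],[0,0,0],[0,0,0],[0,0,0],[0,0,0],[0,0,0],[0,0,0],[0,0,0]], "grip": 1, "force": 50}}

```text
clock: 4.88
tcp_pos: [0.5122, 0.2095, 0.3133]
orientation: [-1.075, 1.394, -1.392]
contact_force: [-0.3, 0.1, 3.3]
grip_width: 0.0152
```

```bash
python3 plan.py .512 .209 .44 -104.5
```

```text
t 4.88 tcp [0.5122 0.2095 0.3133] yawx -104.55 w 0.0152 F [-0.25  0.08  3.26] q [-0.27  0.4  -0.29  1.92  0.15  0.84 -2.46]
xyz [ 5.000e-04 -4.225e-01  2.000e-04] rot [-0.0008 -0.0006 -0.0021] rows>= 3.0
```

Emit:
{"method": "step_arm", "body": {"xyz": [[0,-0.05,0],[0,-0.12,0],[0,-0.2,0],[0,-0.3,0],[0,-0.38,0],[0,-0.42,0],[0,-0.42,0]], "rotation": [[0,0,0],[0,0,0],[0,0,0],[0,0,0],[0,0,0],[0,0,0],[0,0,0]]}}

```text
clock: 5.75
tcp_pos: [0.5119, 0.2092, 0.4399]
orientation: [-1.073, 1.393, -1.392]
contact_force: [-0.2, -0.4, -1.3]
grip_width: 0.0151
```

```bash
python3 plan.py .546 .037 .44 -104.5; python3 - <<'E'
from bench import r
import cv2,numpy as np
a=r.grab_frame("scene")["pixels"][60:230,240:400];b=r.grab_frame("top")["pixels"][140:310,110:270]
cv2.imwrite("pics/p3.png",cv2.convertScaleAbs(cv2.resize(np.hstack([a,b])[:,:,::-1],None,fx=2.5,fy=2.5,interpolation=cv2.INTER_CUBIC),alpha=1.5))
E
```

```text
t 5.75 tcp [0.5119 0.2092 0.4399] yawx -104.56 w 0.0151 F [-0.19 -0.42 -1.33] q [-0.25  0.26 -0.31  1.79  0.09  1.1  -2.41]
xyz [ 0.527  -0.0019  0.2541] rot [-0.0014 -0.0006 -0.0026] rows>= 3.0
```

View pics/p3.png

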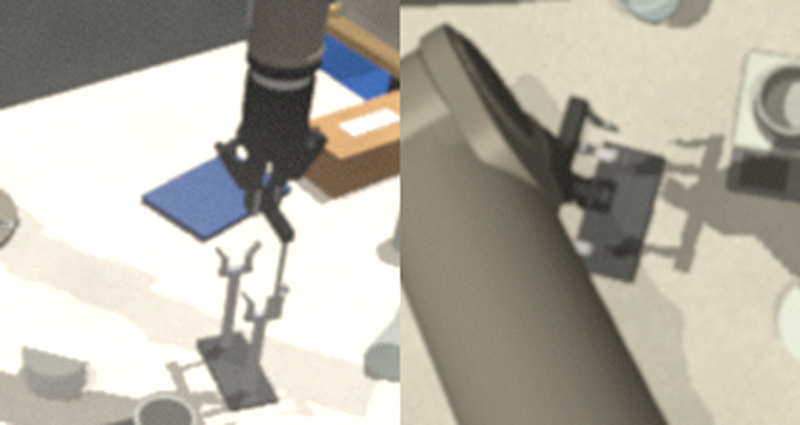

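The spatula is lifted and hangs from the gripper, shank at the near end (scene crop 285,245 down to 278,305). I'm moving it over to the pot.

Emit:
{"method": "step_arm", "body": {"xyz": [[0.1,0,0.05],[0.23,0,0.11],[0.36,0,0.175],[0.47,0,0.227],[0.527,0,0.254],[0.527,0,0.254],[0.527,0,0.254],[0.527,0,0.254]], "rotation": [[0,0,0],[0,0,0],[0,0,0],[0,0,0],[0,0,0],[0,0,0],[0,0,0],[0,0,0]]}}

```text
clock: 6.85
tcp_pos: [0.5455, 0.0386, 0.4379]
orientation: [-1.078, 1.393, -1.39]
contact_force: [-0.5, -0.4, -1.1]
grip_width: 0.0155
```

```bash
python3 plan.py .546 .037 .335 -104.5; python3 - <<'E'
from bench import r
import cv2,numpy as np
A=r.grab_frame("scene")["pixels"];B=r.grab_frame("top")["pixels"]
np.save('A.npy',A);np.save('B.npy',B)
a=A[130:290,230:390];b=B[130:290,180:340]
cv2.imwrite("pics/p4.png",cv2.convertScaleAbs(cv2.resize(np.hstack([a,b])[:,:,::-1],None,fx=2.5,fy=2.5,interpolation=cv2.INTER_CUBIC),alpha=1.5))
E
```

```text
t 6.85 tcp [0.5455 0.0386 0.4379] yawx -104.39 w 0.0155 F [-0.47 -0.35 -1.07] q [-0.01  0.25 -0.21  1.81  0.05  1.09 -2.06]
xyz [0.0057 0.3431 0.0031] rot [ 0.0002  0.0012 -0.0018] rows>= 2.0
```

View pics/p4.png

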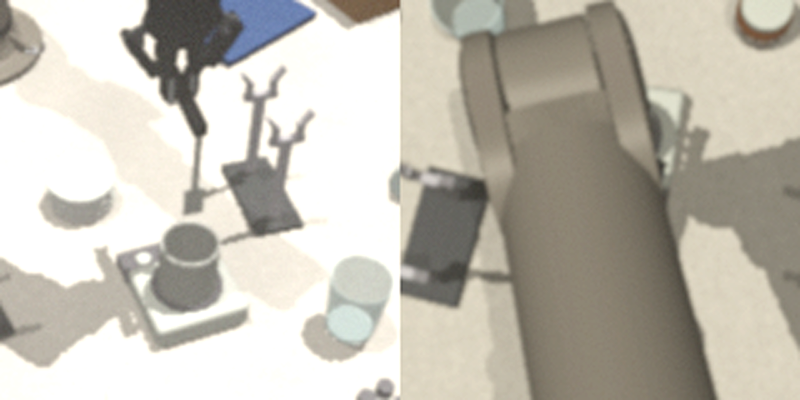

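```bash
python3 - <<'E'
from h import *
print(ray('scene',[307,212.8],.155), ray('scene',[230+190/2.5,130+244/2.5],.11))
print(proj('scene',[[.6125,.021,.155],[.613,.02,.155],[.613,.02,.11]]))
E
```

```text
[[0.60614905 0.02704415 0.155     ]] [[0.61946536 0.01807628 0.11      ]]
[[306.41783874 214.95426271]
 [306.21555512 215.19090757]
 [305.35695297 225.92403268]]
```

```bash
python3 plan.py .5525 .034 .338 -104.5
```

```text
t 6.95 tcp [0.5456 0.038  0.438 ] yawx -104.44 w 0.0153 F [ 0.03 -0.13 -1.19] q [-0.01  0.25 -0.21  1.81  0.05  1.09 -2.06]
xyz [0.0081 0.3333 0.0257] rot [ 0.      0.0007 -0.0017] rows>= 2.0
```

First I go down to just above the rim and look.

Emit:
{"method": "step_arm", "body": {"xyz": [[0.008,0.03,0.026],[0.008,0.07,0.026],[0.008,0.11,0.026],[0.008,0.12,0.026],[0.008,0.12,0.026]], "rotation": [[0,0,0],[0,0,0],[0,0,0],[0,0,0],[0,0,0]]}}

```text
clock: 7.58
tcp_pos: [0.5525, 0.0338, 0.4017]
orientation: [-1.078, 1.394, -1.39]
contact_force: [-1.0, 0.4, -1.0]
grip_width: 0.0147
```

```bash
python3 plan.py .5525 .034 .338 -104.5; python3 - <<'E'
from bench import r
import cv2,numpy as np
A=r.grab_frame("scene")["pixels"]
a=A[150:270,260:360]
cv2.imwrite("pics/p5.png",cv2.convertScaleAbs(cv2.resize(a[:,:,::-1],None,fx=5,fy=5,interpolation=cv2.INTER_CUBIC),alpha=1.5))
E
```

```text
t 7.58 tcp [0.5525 0.0338 0.4017] yawx -104.44 w 0.0147 F [-1.02  0.4  -0.97] q [-0.    0.29 -0.21  1.84  0.07  1.02 -2.06]
xyz [0.000e+00 2.123e-01 1.000e-04] rot [ 0.0004  0.0007 -0.0016] rows>= 2.0
```

View pics/p5.png

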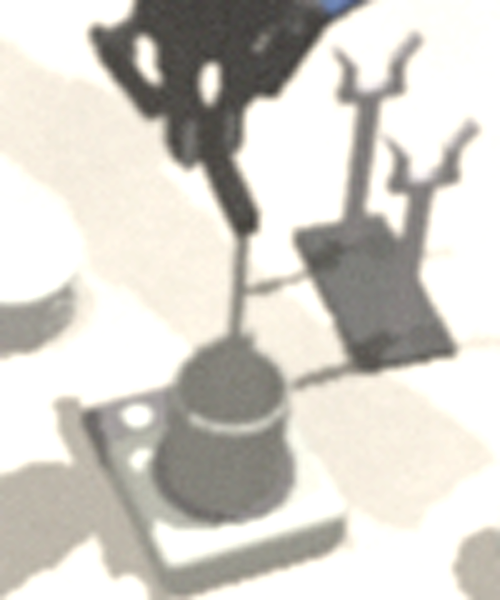

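The shank lines up with the pot's axis (crop x about 235, rim centre 231,385), and the blade is in front of the dark mouth. I'm lowering it in and holding for about two seconds.

Emit:
{"method": "step_arm", "body": {"xyz": [[0,0.03,0],[0,0.06,0],[0,0.09,0],[0,0.12,0],[0,0.15,0],[0,0.18,0],[0,0.2,0],[0,0.212,0],[0,0.212,0],[0,0.212,0]], "rotation": [[0,0,0],[0,0,0],[0,0,0],[0,0,0],[0,0,0],[0,0,0],[0,0,0],[0,0,0],[0,0,0],[0,0,0]]}}

```text
clock: 8.88
tcp_pos: [0.5528, 0.0341, 0.3388]
orientation: [-1.076, 1.393, -1.391]
contact_force: [-0.3, 0.0, -2.1]
grip_width: 0.0154
```

```bash
python3 plan.py .5525 .034 .338 -104.5; python3 - <<'E'
from bench import r
import cv2,numpy as np
A=r.grab_frame("scene")["pixels"]
a=A[150:270,260:360]
cv2.imwrite("pics/p6.png",cv2.convertScaleAbs(cv2.resize(a[:,:,::-1],None,fx=5,fy=5,interpolation=cv2.INTER_CUBIC),alpha=1.8))
E
```

```text
t 8.88 tcp [0.5528 0.0341 0.3388] yawx -104.44 w 0.0154 F [-0.26  0.05 -2.13] q [-0.01  0.36 -0.2   1.9   0.09  0.88 -2.08]
xyz [ 0.0005  0.0027 -0.0009] rot [-0.0004  0.0007 -0.0019] rows>= 1.0
```

View pics/p6.png

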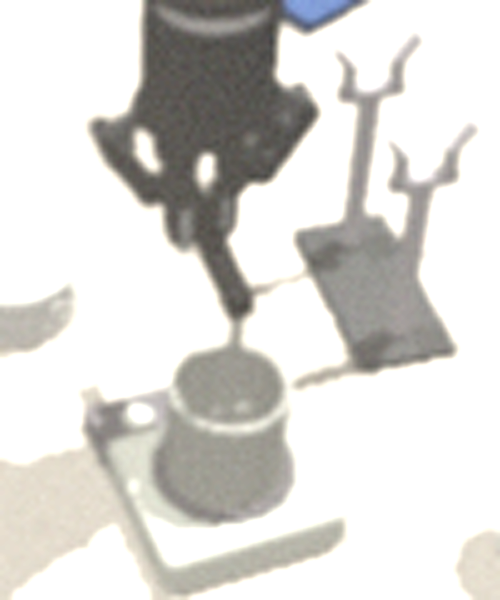

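Emit:
{"method": "step_arm", "body": {"xyz": [[0,0,0],[0,0,0],[0,0,0],[0,0,0],[0,0,0],[0,0,0],[0,0,0],[0,0,0],[0,0,0],[0,0,0],[0,0,0],[0,0,0],[0,0,0],[0,0,0],[0,0,0],[0,0,0]], "rotation": [[0,0,0],[0,0,0],[0,0,0],[0,0,0],[0,0,0],[0,0,0],[0,0,0],[0,0,0],[0,0,0],[0,0,0],[0,0,0],[0,0,0],[0,0,0],[0,0,0],[0,0,0],[0,0,0]]}}

```text
clock: 10.92
tcp_pos: [0.5528, 0.0341, 0.3388]
orientation: [-1.076, 1.393, -1.391]
contact_force: [-0.3, -0.1, -0.6]
grip_width: 0.0152
```

Emit:
{"method": "step_arm", "body": {"xyz": [[0,-0.05,0],[0,-0.11,0],[0,-0.18,0],[0,-0.26,0],[0,-0.34,0],[0,-0.39,0],[0,-0.39,0]], "rotation": [[0,0,0],[0,0,0],[0,0,0],[0,0,0],[0,0,0],[0,0,0],[0,0,0]]}}

```text
clock: 11.8
tcp_pos: [0.5528, 0.0338, 0.4575]
orientation: [-1.074, 1.391, -1.392]
contact_force: [-0.2, 1.5, -2.6]
grip_width: 0.0152
```

```bash
python3 plan.py .486 -.2155 .455 -91.4
```

```text
t 11.8 tcp [0.5528 0.0338 0.4575] yawx -104.44 w 0.0152 F [-0.2   1.54 -2.62] q [ 0.    0.24 -0.21  1.78  0.05  1.13 -2.05]
xyz [ 0.8603  0.0049 -0.0085] rot [-0.0026 -0.1449 -0.0023] rows>= 5.0
```

```bash
python3 plan.py .486 -.2155 .485 -91.4
```

```text
t 11.8 tcp [0.5528 0.0338 0.4575] yawx -104.44 w 0.0152 F [-0.2   1.54 -2.62] q [ 0.    0.24 -0.21  1.78  0.05  1.13 -2.05]
xyz [ 0.8599 -0.0951 -0.0081] rot [-0.0026 -0.1449 -0.0023] rows>= 5.0
```

Emit:
{"method": "step_arm", "body": {"xyz": [[0.1,-0.05,0],[0.22,-0.095,0],[0.36,-0.095,0],[0.5,-0.095,0],[0.63,-0.095,0],[0.74,-0.095,0],[0.82,-0.095,-0.008],[0.86,-0.095,-0.008],[0.86,-0.095,-0.008],[0.86,-0.095,-0.008]], "rotation": [[0,-0.015,0],[0,-0.035,0],[0,-0.06,0],[0,-0.08,0],[0,-0.105,0],[0,-0.125,0],[0,-0.14,0],[0,-0.145,0],[0,-0.145,0],[0,-0.145,0]]}}

```text
clock: 13.05
tcp_pos: [0.4865, -0.2142, 0.4847]
orientation: [-1.192, 1.224, -1.225]
contact_force: [0.2, 0.6, -1.4]
grip_width: 0.015
```

```bash
python3 plan.py .486 -.2155 .36 -91.4; python3 - <<'E'
from bench import r
import cv2,numpy as np
A=r.grab_frame("scene")["pixels"];B=r.grab_frame("top")["pixels"]
a=A[120:280,120:280];b=B[150:310,280:440]
cv2.imwrite("pics/p7.png",cv2.convertScaleAbs(cv2.resize(np.hstack([a,b])[:,:,::-1],None,fx=2.5,fy=2.5,interpolation=cv2.INTER_CUBIC),alpha=1.5))
E
```

```text
t 13.05 tcp [ 0.4865 -0.2142  0.4847] yawx -91.3 w 0.015 F [ 0.22  0.56 -1.44] q [ 0.35  0.17 -0.06  1.79  0.01  1.17 -1.3 ]
xyz [ 0.0059  0.4158 -0.0035] rot [-0.0027  0.0011 -0.0025] rows>= 2.0
```

View pics/p7.png

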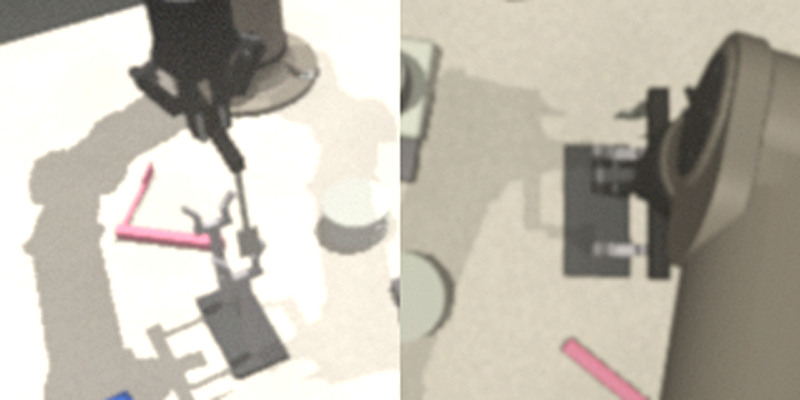

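```bash
python3 - <<'E'
from h import *
print(ray('top',[[382.8,185.2],[383.2,261.2]],.33), ray('top',[[382.8,185.2],[383.2,261.2]],.33).mean(0))
E
```

```text
[[ 0.56185376 -0.21341553  0.33      ]
 [ 0.41382781 -0.21006882  0.33      ]] [ 0.48784079 -0.21174218  0.33      ]
```

Emit:
{"method": "step_arm", "body": {"xyz": [[0.008,0.06,-0.003],[0.008,0.14,-0.003],[0.008,0.23,-0.003],[0.008,0.31,-0.003],[0.008,0.38,-0.003],[0.008,0.416,-0.003],[0.008,0.416,-0.003],[0.008,0.416,-0.003]], "rotation": [[0,0,0],[0,0,0],[0,0,0],[0,0,0],[0,0,0],[0,0,0],[0,0,0],[0,0,0]]}}

```text
clock: 14.15
tcp_pos: [0.4866, -0.2162, 0.3609]
orientation: [-1.192, 1.223, -1.226]
contact_force: [0.1, -1.2, -1.5]
grip_width: 0.0152
```

```bash
python3 plan.py .486 -.2165 .317 -91.4; python3 - <<'E'
from bench import r
import cv2,numpy as np
A=r.grab_frame("scene")["pixels"];B=r.grab_frame("top")["pixels"]
a=A[170:270,170:250];b=B[180:280,330:410]
cv2.imwrite("pics/p8.png",cv2.convertScaleAbs(cv2.resize(np.hstack([a,b])[:,:,::-1],None,fx=5,fy=5,interpolation=cv2.INTER_CUBIC),alpha=1.5))
E
```

```text
t 14.15 tcp [ 0.4866 -0.2162  0.3609] yawx -91.27 w 0.0152 F [ 0.13 -1.2  -1.51] q [ 0.36  0.29 -0.07  1.94  0.02  0.9  -1.31]
xyz [ 0.0014  0.1465 -0.0027] rot [-0.0038  0.0014 -0.002 ] rows>= 1.0
```

View pics/p8.png

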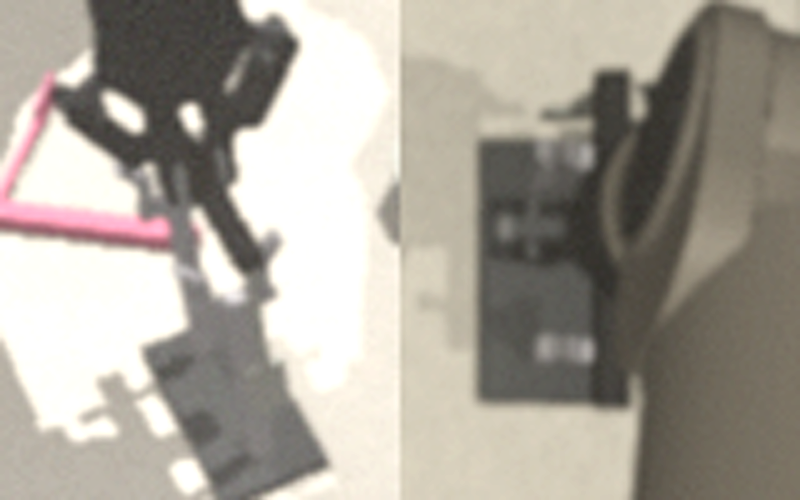

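```bash
python3 - <<'E'
from h import *
print(ray('top',[[372.3,227.3]],.206)); print(proj('top',[[.486,-.2162,.206],[.4855,-.2157,.15]]))
E
```

```text
[[ 0.48824984 -0.21456935  0.206     ]]
[[373.06814554 228.31542822]
 [368.2293374  230.23415852]]
```

Emit:
{"method": "step_arm", "body": {"xyz": [[0.001,0.02,-0.002],[0.001,0.04,-0.002],[0.001,0.06,-0.002],[0.001,0.08,-0.002],[0.001,0.1,-0.002],[0.001,0.12,-0.002],[0.001,0.135,-0.002],[0.001,0.147,-0.002],[0.001,0.147,-0.002]], "rotation": [[0,0,0],[0,0,0],[0,0,0],[0,0,0],[0,0,0],[0,0,0],[0,0,0],[0,0,0],[0,0,0]]}}

```text
clock: 15.38
tcp_pos: [0.4861, -0.2164, 0.3167]
orientation: [-1.192, 1.223, -1.226]
contact_force: [-0.4, -0.2, -1.3]
grip_width: 0.0151
```

```bash
python3 plan.py .486 -.2165 .3135 -91.4; python3 - <<'E'
from bench import r
import cv2,numpy as np
A=r.grab_frame("scene")["pixels"];B=r.grab_frame("top")["pixels"]
a=A[170:270,170:250];b=B[180:280,330:410]
cv2.imwrite("pics/p9.png",cv2.convertScaleAbs(cv2.resize(np.hstack([a,b])[:,:,::-1],None,fx=5,fy=5,interpolation=cv2.INTER_CUBIC),alpha=1.5))
E
```

```text
t 15.38 tcp [ 0.4861 -0.2164  0.3167] yawx -91.28 w 0.0151 F [-0.4  -0.2  -1.31] q [ 0.36  0.35 -0.07  1.98  0.02  0.81 -1.31]
xyz [ 0.0002  0.0105 -0.0004] rot [-0.0036  0.0013 -0.0021] rows>= 1.0
```

View pics/p9.png

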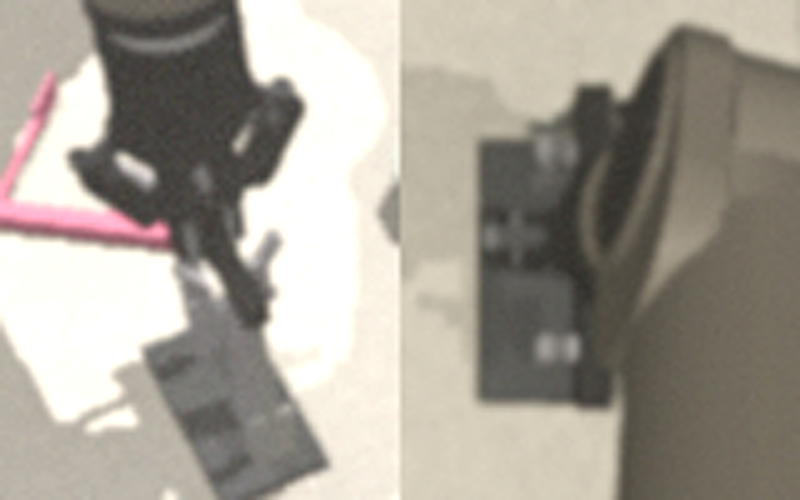

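The handle now lies between the tines of both forks (top crop x 578–610, forks at rows 152 and 348), with no contact force yet. I'm lowering it the last few millimetres.

Emit:
{"method": "step_arm", "body": {"xyz": [[0,0.004,0],[0,0.008,0],[0,0.011,0],[0,0.011,0],[0,0.011,0]], "rotation": [[0,0,0],[0,0,0],[0,0,0],[0,0,0],[0,0,0]]}}

```text
clock: 16.1
tcp_pos: [0.4862, -0.2165, 0.3137]
orientation: [-1.192, 1.222, -1.226]
contact_force: [0.4, -0.2, -1.0]
grip_width: 0.0149
```

```bash
python3 plan.py .486 -.2165 .312 -91.4
```

```text
t 16.1 tcp [ 0.4862 -0.2165  0.3137] yawx -91.28 w 0.0149 F [ 0.44 -0.19 -1.01] q [ 0.36  0.36 -0.07  1.98  0.03  0.8  -1.32]
xyz [ 0.0001  0.0057 -0.0008] rot [-0.004   0.0013 -0.0019] rows>= 1.0
```

Emit:
{"method": "step_arm", "body": {"xyz": [[0,0.003,0],[0,0.005,0],[0,0.005,0],[0,0.005,0]], "rotation": [[0,0,0],[0,0,0],[0,0,0],[0,0,0]]}}

```text
clock: 16.6
tcp_pos: [0.4863, -0.2165, 0.3132]
orientation: [-1.191, 1.222, -1.227]
contact_force: [-3.1, 0.9, 7.4]
grip_width: 0.0155
```

```bash
python3 plan.py .486 -.2165 .3105 -91.4
```

```text
t 16.6 tcp [ 0.4863 -0.2165  0.3132] yawx -91.29 w 0.0155 F [-3.14  0.93  7.38] q [ 0.36  0.36 -0.07  1.98  0.03  0.8  -1.32]
xyz [-0.0001  0.0091 -0.0011] rot [-0.0043  0.0012 -0.0018] rows>= 1.0
```

It is seated, with a force of +7 N and the same TCP height as at pick-up. I'm opening.

Emit:
{"method": "step_arm", "body": {"xyz": [[0,0,0],[0,0,0],[0,0,0],[0,0,0],[0,0,0],[0,0,0],[0,0,0],[0,0,0]], "rotation": [[0,0,0],[0,0,0],[0,0,0],[0,0,0],[0,0,0],[0,0,0],[0,0,0],[0,0,0]], "grip": 0}}

```text
clock: 17.6
tcp_pos: [0.4863, -0.2165, 0.3132]
orientation: [-1.192, 1.222, -1.227]
contact_force: [0.1, 0.3, 0.8]
grip_width: 0.0855
```

```bash
python3 plan.py .486 -.2165 .46 -91.4
```

```text
t 17.6 tcp [ 0.4863 -0.2165  0.3132] yawx -91.29 w 0.0855 F [0.14 0.29 0.75] q [ 0.36  0.36 -0.07  1.98  0.03  0.8  -1.32]
xyz [-0.0014 -0.4892  0.0022] rot [-0.0043  0.0013 -0.0018] rows>= 3.0
```

Emit:
{"method": "step_arm", "body": {"xyz": [[0,-0.04,0],[0,-0.1,0],[0,-0.18,0],[0,-0.28,0],[0,-0.38,0],[0,-0.49,0],[0,-0.49,0],[0,-0.49,0]], "rotation": [[0,0,0],[0,0,0],[0,0,0],[0,0,0],[0,0,0],[0,0,0],[0,0,0],[0,0,0]]}}

```text
clock: 18.6
tcp_pos: [0.485, -0.2168, 0.4602]
orientation: [-1.192, 1.222, -1.227]
contact_force: [-0.3, 0.2, 0.1]
grip_width: 0.0852
```

```bash
python3 plan.py .4 -.45 .46 -91.4; python3 - <<'E'
from bench import r
import cv2,numpy as np
A=r.grab_frame("scene")["pixels"];B=r.grab_frame("top")["pixels"]
cv2.imwrite("pics/scene9.png",A[:,:,::-1]);cv2.imwrite("pics/top9.png",B[:,:,::-1])
a=A[170:270,170:250];b=B[180:280,330:410]
cv2.imwrite("pics/p10.png",cv2.convertScaleAbs(cv2.resize(np.hstack([a,b])[:,:,::-1],None,fx=5,fy=5,interpolation=cv2.INTER_CUBIC),alpha=1.5))
E
```

```text
t 18.6 tcp [ 0.485  -0.2168  0.4602] yawx -91.29 w 0.0852 F [-0.32  0.19  0.12] q [ 0.36  0.19 -0.06  1.83  0.01  1.12 -1.3 ]
xyz [ 0.7835 -0.0032 -0.2659] rot [-0.0042  0.0013 -0.0018] rows>= 4.0
```

View pics/p10.png

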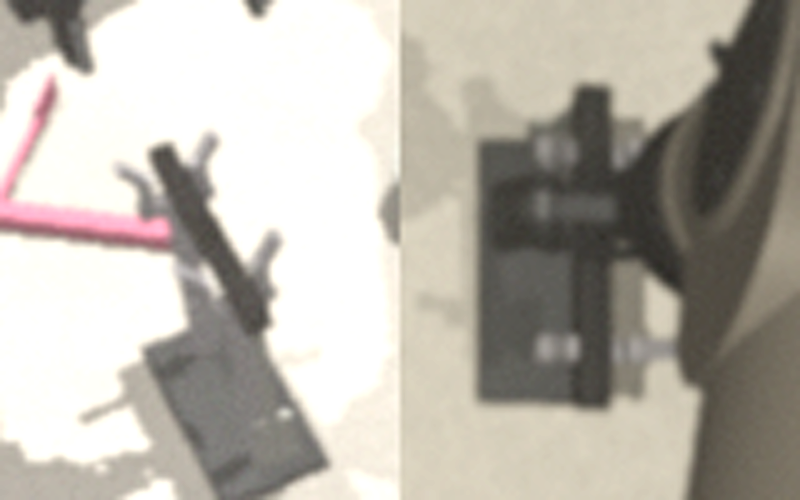

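View pics/scene9.png

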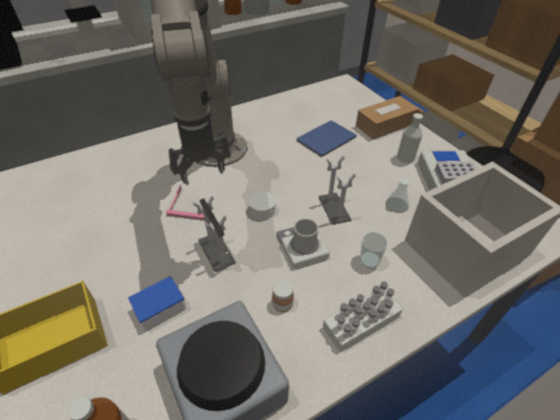

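```bash
python3 - <<'E'
from h import *
P=ray('top',[[368.5,197.0],[368.3,261.2]],.158); print(P,P.mean(0),np.linalg.norm(P[0]-P[1]))
a=cv2.imread('pics/scene0.png').astype(int);b=cv2.imread('pics/scene9.png').astype(int)
for n,(x0,x1,y0,y1) in dict(beaker=(358,390,230,272),jar=(268,298,278,312),dishes=(246,278,190,220),flask=(384,414,178,212),box=(126,188,276,328)).items():
    p=cv2.phaseCorrelate(a[y0:y1,x0:x1].mean(2),b[y0:y1,x0:x1].mean(2)); print(n,np.round(p[0],2))
from bench import r; r.hand_in(); print(r.get_obs()['clock'])
E
```

```text
[[ 0.56228206 -0.21675708  0.158     ]
 [ 0.41398618 -0.21266133  0.158     ]] [ 0.48813412 -0.21470921  0.158     ] 0.14835243335082113
beaker [0.02 0.42]
jar [ 0.1  -0.05]
dishes [-0.1   0.11]
flask [0.02 0.07]
box [0.39 0.23]
the job is handed in; nothing more can be done
the job is handed in; nothing more can be done
```

I took the black-handled spatula out of rest_a and held its blade in the steel pot for just over two seconds, with no sign of contact force. I then lowered it, still gripped, into both forks of rest_b, let go and moved clear. I handed in at about 18.6 s of the 51 s allowed; no verdict is reported.

- **Seating:** as the handle came down, the force rose to about 7 N at TCP height 0.3132 m, against 0.3133 m at pick-up. That height match is how I know it sits on the notch floors.
- **Final position:** in the top view the handle's centre is about 3 mm from the seat point, in line with the forks to within 1°. It looks level, and its measured length of 148 mm fits the true 150 mm. In the last pictures the shank and blade are mostly hidden under the handle, so I did not see them directly. They hung at the far end, outside the forks, when I lowered it.
- **Bystanders:** all five shifted less than 0.5 pixel (about 1 mm) in the scene view between start and end, so none moved.
- **Disagreement:** the two cameras differed by about 7 mm on the pot's centre. I aimed between them, and the blade went in clear.

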